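# Find the full slide box by its weight and file it against the rack stop

## Task

One of the three blue slide boxes in the white tray is full of slides and the other two are empty; feel by lifting which is the full one, and file it upright in the free lane of the grey archive rack, pushed gently back until it meets the orange stop. Leave the two empty boxes standing in the tray, do not drop or tip any box, and leave the green box where it is.

Things in the scene. Friction and masses are not known exactly. Their poses are not given: they have to be found in the camera images.
- box_1: one of three closed blue plastic slide boxes that look exactly alike, standing on its long narrow edge: 145 mm long (its x), 35 mm thick (its y), 88 mm high (its z); origin at the centre of its underside. The sides are flat and rigid, with a white label; grip it from above across the 35 mm. One of the three boxes, not known which, is packed with glass slides and weighs 360 to 440 g; the other two are empty and weigh about 135 g each
- box_2: the same, see box_1
- box_3: the same, see box_1
- tray: shallow white open tray, 210 mm (its x) by 360 mm (its y), rim 16 mm high, walls 5 mm, inner floor 5 mm above the bench; fixed; origin at the centre of its underside. The three boxes stand in it side by side about 100 mm apart along its y, their length along its x. A cassette and forceps, both under 12 mm high, lie between them
- rack: grey sheet-steel archive rack with two lanes along its x, 250 mm (x) by 190 mm (y); fixed; origin at the centre of its underside, lane floors 6 mm above it. Its +x end is the back (away from the robot), its -x end is open, and it is open above. The free lane is centred 45 mm to its +y, the lane with the green box 45 mm to its -y. Each lane is 47 mm wide between guides that stand up to 42 mm above the underside and have lips flared outwards up to 52 mm
- stop: adjustable orange stop plate, 44 mm wide and 66 mm high, clamped firmly in the free lane near its back; it is set at a different distance every time (70 to 110 mm behind the middle of the rack). Origin at the foot of its front face (the face the box must meet), on the lane's centre line and the lane's floor; x points away from the box, along the lane. A box that meets the stop has its origin 72.5 mm in front of that face. It does not give
- filed_box: closed green slide box of the same size (145 by 35 by 88 mm, about 390 g), already filed in the other lane of the rack; origin at the centre of its underside; leave alone
Mind the look-alikes: they are no part of the job. What is shaped like the box_3 but red is not meant.

How it is judged:
By the outcome, as a careful person would: the job done as asked, in the order asked, and still so for the second after the job is handed in, with the robot touching nothing.
It also fails if it takes over 72 s, if anything falls off the work surface, if the arm or the gripper's body presses on something with over 40 N, if the wrist force passes 120 N, or if a joint passes its speed limit or range.

## Robot

A 7-joint arm with a two-finger parallel gripper is mounted at the origin on the work surface. World frame = base frame: x ahead of the robot, y to its left, z up, the work surface at z = 0. Lengths are in m, angles in rad, forces in N, time in s.
With the tool pointing down it reaches from about 0.4 to 0.85 m from the base axis. Payload 4.5 kg.
Tool frame: the origin (TCP) lies midway between the tips of the shut fingers; the grasp point (between the pads) lies 19 mm behind it; z points along the fingers, y is the line along which they close (so a half turn about z gives the same grasp; the last joint's range is limited). The gripper opens to 88 mm and grips with 3 to 60 N. Pads are 18 mm wide; open, the fingers measure 123 mm over their backs; the gripper's body (75 mm by 187 mm) begins 45 mm behind the grasp point.
Start: joints at [1.259, 0.689, -0.195, 1.565, 0.157, 0.902, -0.215], TCP at [0.212, -0.588, 0.21] pointing down, gripper open.
Joint ranges: [-3.01, 3.01], [-0.46, 2.08], [-1.47, 1.51], [0.13, 2.56], [-1, 4.14], [0.04, 2.09], [-2.66, 2.66]. Speed limits (rad/s): [2.57, 2.57, 3.14, 3.14, 3.14, 3.14, 3.14].

## Interface

Orientations are given as a unit quaternion [x, y, z, w].
In Python, from plant import r gives the robot as it stands.
- The arm moves only by the tool carry_out, never from a script. Its argument "plan" is a list of rows, each an object with "rot": the turn, a rotation vector about the tool's x, y, z in rad, a list of three; "xyz": the shift along the tool's x, y, z in m, a list of three; "grip": the closure in counts, from 0 (fully open) to 255 (shut). In form: [{"rot": [wx, wy, wz], "xyz": [dx, dy, dz], "grip": grip}, ...]. A call has 1 to 8 rows; each row is the pose to reach, as a shift and turn from the pose commanded when the call began, along the tool's axes at that moment; what a row does not reach only later rows make up. A row lasts 1/12 s, in which the tool goes at most 41.7 mm and 7.16 degrees, less where a joint would pass 70% of its speed; a pose out of reach is approached as far as the arm can. A call with a gripper value outside its range is refused whole. The fingers move at their own pace and stop on an object; "squeeze" is the grip in N (left out, the last holds). Time passes only in rows, so rows that repeat a pose let the fingers close. It gives the time, the measured TCP pose, the force, the opening and the grip force at its end, in the units of the state.
- r.get_state(): the state, without advancing time (a new reading comes with each control period).
- r.snapshot(name): name is "scene" or "top"; returns the picture (480x640x3 uint8, red, green, blue); there is no depth.
- r.camera_params(name): a dict with "fx", "fy", "cx", "cy" (pixels), "position" and "attitude" of the camera in the world. Camera axes: x right, y down, z forward; pixel columns grow to the right and rows downward; lengths in m; the calibration is good to about 2 mm. A picture is of the moment at which its call begins. camera_params takes no time and is no camera call.
- r.finish_job(): hands the job in; it is judged then, once.
The state is a dict: "clock": time; "q": joint angles; "qd": joint speeds; "joint_torque": joint torques, N m; "tool_pos": TCP position; "eef_rot": TCP orientation; "contact_force": force on the tool from outside, world axes, zero at the start; "moment": the same for the moment, N m; "opening": opening from 0.0 (shut) to 1.0 (fully open); "finger_force": force on a finger pad.
Only numpy, scipy, OpenCV 4.12 (cv2) and the standard library are available. Lean on these libraries where they do the work, as an engineer would, in place of code of your own. Each camera call takes 0.05 s, during which the arm holds its last target. There are 200 camera calls.

## Working session

There is one attempt and no reset: what is moved stays moved. The work goes in short steps, Python scripts to look and compute and a tool call to move; the robot and the scene stay as the last step left them, time stands still between calls to the robot, and variables do not carry over. Pictures are saved under pics/ and viewed, at most 10 in all, crops included, and the job is handed in when it is done.

Besides the shell and the picture viewer there is one more tool, called in YAML: its name, and indented under it one key for each argument. carry_out: Moves the arm, as the interface text tells. Its arguments: {"type":"object","properties":{"plan":{"type":"array"},"squeeze":{"type":"number"}},"required":["plan"]}

```bash
mkdir -p pics; ls; python3 - <<'E'
from plant import r
import cv2
for n in("scene","top"):
    im=r.snapshot(n); cv2.imwrite(f"pics/{n}0.png",im[:,:,::-1]); print(n,r.camera_params(n))
s=r.get_state(); print(s)
E
```

```text
pics
scene {'fx': 534.683262682132, 'fy': 534.683262682132, 'cx': 319.0599147629054, 'cy': 234.79347305824396, 'position': array([ 0.97392116, -0.36451072,  0.91460922]), 'attitude': array([ 0.84755847,  0.4297986 , -0.14552241, -0.27521089])}
top {'fx': 533.8194780303754, 'fy': 533.8194780303754, 'cx': 311.39003131108444, 'cy': 230.2286740266474, 'position': array([0.21833097, 0.00775507, 1.22375261]), 'attitude': array([-0.69966256,  0.70851819, -0.0627653 ,  0.06734081])}
{'clock': 0.1, 'q': array([ 1.25878799,  0.68990028, -0.19450911,  1.56619302,  0.15734309,
        0.90251069, -0.21509317]), 'qd': array([ 0.00064846, -0.00029075,  0.00065353, -0.00337453,  0.00076059,
        0.00016269, -0.00097208]), 'joint_torque': array([-3.64061045e-03, -5.28505325e+01, -1.27163026e+00, -1.53838044e+01,
       -5.25228702e-02,  2.03493553e-03,  7.72337057e-05]), 'tool_pos': array([ 0.21158705, -0.5874665 ,  0.20940243]), 'eef_rot': array([ 9.85080728e-01,  1.72090982e-01, -2.16250206e-04, -7.79179996e-04]), 'contact_force': array([-0.15599628,  0.19827861, -0.05653712]), 'moment': array([ 0.06870496, -0.00021836,  0.02878203]), 'finger_force': 0.0, 'opening': 0.9980066273634148}
```

View pics/scene0.png

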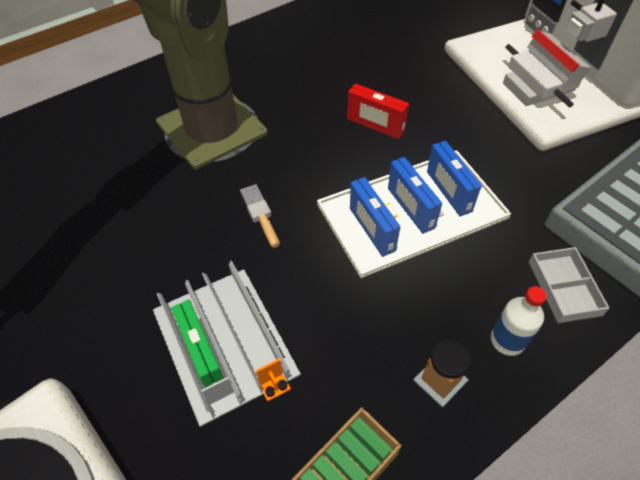

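View pics/top0.png

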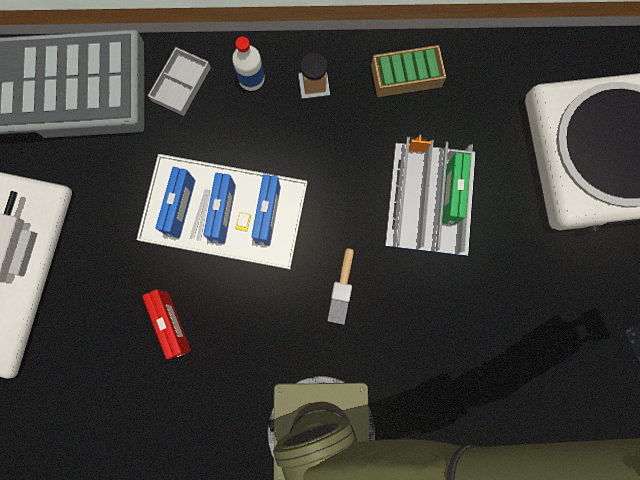

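The scene view shows the free lane on the right, with the orange stop at about (272,380), the three blue boxes around (375,215), (415,193) and (455,177), and a red decoy. The top view shows the boxes at (175,203), (220,208) and (266,210), the rack at (432,198), the stop at (420,146) and the green box at (458,187). I'll zoom in once on both areas.

```bash
python3 - <<'E'
import cv2,numpy as np
t=cv2.imread("pics/top0.png"); s=cv2.imread("pics/scene0.png")
a=cv2.resize(t[130:260,380:480],None,fx=4,fy=4,interpolation=cv2.INTER_CUBIC)  #400x520
b=cv2.resize(s[255:425,150:305],(400,520),interpolation=cv2.INTER_CUBIC)
cv2.imwrite("pics/z1.png",np.hstack([a,b]))
cv2.imwrite("pics/z2.png",cv2.resize(t[145:275,130:315],None,fx=4.2,fy=4.2,interpolation=cv2.INTER_CUBIC))
E
```

```text
(no output)
```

View pics/z1.png

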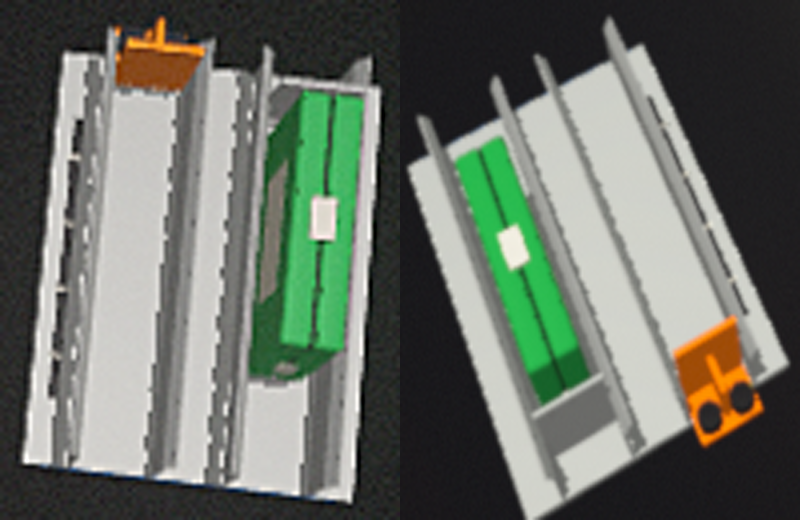

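View pics/z2.png

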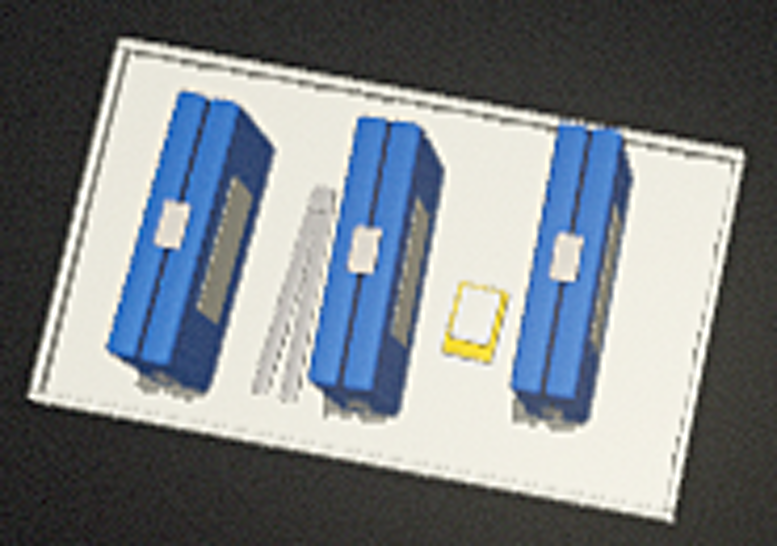

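The left crop gives the rack plate corners and the foot of the orange stop at about (150,88), which is pixel (417,152) in the full image. The box tops show as bright blue and can be segmented. Next I'll cast rays to get positions.

```bash
cat > h.py <<'E'
import cv2,numpy as np
from scipy.spatial.transform import Rotation as R
from plant import r
def ray(n,px,z):
    c=r.camera_params(n); px=np.atleast_2d(px).astype(float)
    d=np.c_[(px[:,0]-c["cx"])/c["fx"],(px[:,1]-c["cy"])/c["fy"],np.ones(len(px))]
    d=R.from_quat(c["attitude"]).apply(d); p=np.array(c["position"])
    return (p+d*((z-p[2])/d[:,2])[:,None])[:,:2]
def rect(n,cnt,z):
    P=ray(n,cnt.reshape(-1,2),z); (c,s,a)=cv2.minAreaRect((P*1000).astype(np.float32))
    if s[0]<s[1]: a+=90; s=s[::-1]
    a=(a+90)%180-90
    return np.round(c,1),np.round(s,1),round(a,2)
def tops(n,im,lo,hi,z):
    hsv=cv2.cvtColor(im,cv2.COLOR_RGB2HSV)
    m=cv2.inRange(hsv,lo,hi); m=cv2.morphologyEx(m,cv2.MORPH_CLOSE,np.ones((5,5)))
    return [rect(n,c,z) for c in cv2.findContours(m,0,2)[0] if cv2.contourArea(c)>200]
E
python3 - <<'E'
from h import *
for n in("scene","top"):
    im=cv2.imread(f"pics/{n}0.png")[:,:,::-1].copy()
    hsv=cv2.cvtColor(im,cv2.COLOR_RGB2HSV)
    m=(hsv[...,0]>100)&(hsv[...,0]<125)&(hsv[...,1]>120)
    print(n,np.histogram(hsv[...,2][m],bins=range(40,260,20)))
    for v in (150,): print("blue",*tops(n,im,(100,120,v),(125,255,255),.093),sep="\n ")
    print("green",*tops(n,im,(50,120,150),(85,255,255),.094),sep="\n ")
tl=lambda u,v:(380+u/4-.4,130+v/4-.4)
sc=lambda u,v:(150+u/2.58-.3,255+v/3.06-.3)
print("rack top FL FR BL BR",ray("top",[tl(25,463),tl(352,500),tl(65,52),tl(380,88)],.006))
print("rack scene",ray("scene",[sc(640-400,45),sc(10,168),sc(385,365),sc(130,520)],.006))
print("stop foot top",ray("top",[tl(118,88),tl(182,90)],.006), "stop top edge", ray("top",[tl(116,38),tl(203,50)],.072),ray("scene",[sc(275,350),sc(335,318)],.072))
E
```

```text
scene (array([   7,  155,  471, 1740,  778,  184,  310,  258, 1674,    0]), array([ 40,  60,  80, 100, 120, 140, 160, 180, 200, 220, 240]))
blue
 (array([484.5, 116.9]), array([144.3,  34.3]), -10.65)
 (array([489.8, 221.6]), array([144.5,  34.5]), -10.3)
 (array([504.5, 322.3]), array([144.4,  34.1]), -13.33)
green
 (array([ 828.6, -254.8]), array([38.4, 14.9]), 8.28)
 (array([ 837.4, -227.9]), array([64.8, 15.5]), 6.66)
 (array([ 832.8, -199.8]), array([62.9, 18.4]), 6.76)
 (array([ 829.5, -176.7]), array([62.6, 18.5]), 9.19)
 (array([ 527.5, -309.9]), array([142.2,  33.3]), -8.28)
top (array([   6,  231,  107,  584,   64,   49,  157,  692, 1637,    9]), array([ 40,  60,  80, 100, 120, 140, 160, 180, 200, 220, 240]))
blue
 (array([482.9, 115.2]), array([142.8,  33.5]), -9.99)
 (array([488.6, 219.9]), array([143. ,  33.8]), -9.38)
 (array([503.7, 319.7]), array([143. ,  33.7]), -13.3)
green
 (array([ 526.6, -312.2]), array([141.9,  33.2]), -8.22)
rack top FL FR BL BR [[ 0.40758812 -0.15695532]
 [ 0.38365813 -0.34362319]
 [ 0.65574001 -0.19013139]
 [ 0.63053541 -0.37640781]]
rack scene [[ 0.40780815 -0.15438186]
 [ 0.38456618 -0.3397714 ]
 [ 0.65527723 -0.18818043]
 [ 0.62992105 -0.37222051]]
stop foot top [[ 0.63278982 -0.22073974]
 [ 0.63099405 -0.25873019]] stop top edge [[ 0.63992084 -0.20856784]
 [ 0.63207976 -0.25733482]] [[ 0.62979395 -0.25301908]
 [ 0.6372634  -0.21187805]]
```

```bash
cat >> h.py <<'E'
def seq(*W,frm=None):
    "W: (x,y,z,yaw_deg), tool down, tool x along yaw; prints tool-frame deltas for successive calls"
    s=r.get_state(); p=np.array(s["tool_pos"]); q=R.from_quat(s["eef_rot"])
    print("t",round(s["clock"],2),"p",p.round(4),"yaw",np.degrees(np.arctan2(*q.as_matrix()[[1,0],0])).round(2),"F",s["contact_force"].round(2),"open",round(s["opening"]*88,1),"ff",round(s["finger_force"],1))
    for w in W:
        P=np.array(w[:3]); Q=R.from_euler("z",w[3],degrees=True)*R.from_euler("x",180,degrees=True)
        d=q.inv().apply(P-p); v=(q.inv()*Q).as_rotvec()
        print("xyz",d.round(4),"rot",v.round(4),"rows",round(max(np.linalg.norm(d)/.0417,np.linalg.norm(v)/.125),1))
        p,q=P,Q
E
python3 -c "
from h import *
seq((.40,-.33,.21,5),(.47,-.01,.21,-10.3),(.4837,.116,.16,-10.3),(.4837,.116,.058,-10.3))"
```

```text
t 0.1 p [ 0.2116 -0.5875  0.2094] yaw 19.82 F [-0.16  0.2  -0.06] open 87.8 ff 0.0
xyz [ 0.2645 -0.1783 -0.0004] rot [-0.0016  0.0004  0.2586] rows 7.7
xyz [ 0.0976 -0.3127 -0.    ] rot [-0.    -0.     0.267] rows 7.9
xyz [-0.009  -0.1264  0.05  ] rot [0. 0. 0.] rows 3.3
xyz [-0.    -0.     0.102] rot [0. 0. 0.] rows 2.4
```

carry_out:
  plan:
    - {"rot": [0, 0, 0.26], "xyz": [0.2645, -0.178, 0], "grip": 0}
    - {"rot": [0, 0, 0.26], "xyz": [0.2645, -0.178, 0], "grip": 0}
    - {"rot": [0, 0, 0.26], "xyz": [0.2645, -0.178, 0], "grip": 0}
    - {"rot": [0, 0, 0.26], "xyz": [0.2645, -0.178, 0], "grip": 0}
    - {"rot": [0, 0, 0.26], "xyz": [0.2645, -0.178, 0], "grip": 0}
    - {"rot": [0, 0, 0.26], "xyz": [0.2645, -0.178, 0], "grip": 0}
    - {"rot": [0, 0, 0.26], "xyz": [0.2645, -0.178, 0], "grip": 0}
    - {"rot": [0, 0, 0.26], "xyz": [0.2645, -0.178, 0], "grip": 0}
  squeeze: 25

```text
clock: 0.77
tool_pos: [0.4029, -0.3264, 0.21]
eef_rot: [0.999, 0.045, 0.0, -0.001]
contact_force: [0.2, -0.3, -0.2]
opening: 1.002
finger_force: 0.0
```

carry_out:
  plan:
    - {"rot": [0, 0, 0.267], "xyz": [0.098, -0.313, 0], "grip": 0}
    - {"rot": [0, 0, 0.267], "xyz": [0.098, -0.313, 0], "grip": 0}
    - {"rot": [0, 0, 0.267], "xyz": [0.098, -0.313, 0], "grip": 0}
    - {"rot": [0, 0, 0.267], "xyz": [0.098, -0.313, 0], "grip": 0}
    - {"rot": [0, 0, 0.267], "xyz": [0.098, -0.313, 0], "grip": 0}
    - {"rot": [0, 0, 0.267], "xyz": [0.098, -0.313, 0], "grip": 0}
    - {"rot": [0, 0, 0.267], "xyz": [0.098, -0.313, 0], "grip": 0}
    - {"rot": [0, 0, 0.267], "xyz": [0.098, -0.313, 0], "grip": 0}

```text
clock: 1.43
tool_pos: [0.4712, -0.0076, 0.21]
eef_rot: [0.996, -0.09, -0.0, -0.0]
contact_force: [0.8, 0.7, 0.5]
opening: 1.0
finger_force: 0.0
```

```bash
python3 -c "
from h import *
seq((.4837,.116,.16,-10.3),(.4837,.116,.058,-10.3))"
```

```text
t 1.43 p [ 0.4712 -0.0076  0.21  ] yaw -10.27 F [0.76 0.68 0.52] open 88.0 ff 0.0
xyz [-0.0097 -0.1238  0.05  ] rot [-0.0005  0.0004  0.0005] rows 3.2
xyz [-0.    -0.     0.102] rot [0. 0. 0.] rows 2.4
```

carry_out:
  plan:
    - {"rot": [0, 0, 0], "xyz": [-0.01, -0.124, 0.03], "grip": 0}
    - {"rot": [0, 0, 0], "xyz": [-0.01, -0.124, 0.05], "grip": 0}
    - {"rot": [0, 0, 0], "xyz": [-0.01, -0.124, 0.05], "grip": 0}
    - {"rot": [0, 0, 0], "xyz": [-0.01, -0.124, 0.05], "grip": 0}
    - {"rot": [0, 0, 0], "xyz": [-0.01, -0.124, 0.05], "grip": 0}
    - {"rot": [0, 0, 0], "xyz": [-0.01, -0.124, 0.05], "grip": 0}
    - {"rot": [0, 0, 0], "xyz": [-0.01, -0.124, 0.05], "grip": 0}
    - {"rot": [0, 0, 0], "xyz": [-0.01, -0.124, 0.05], "grip": 0}

```text
clock: 2.1
tool_pos: [0.4841, 0.1107, 0.1608]
eef_rot: [0.996, -0.092, 0.001, 0.0]
contact_force: [-1.4, 0.1, 0.4]
opening: 0.998
finger_force: 0.0
```

```bash
python3 -c "
from h import *
seq((.4837,.116,.058,-10.3))
im=r.snapshot('top'); cv2.imwrite('pics/a1.png',im[:,:,::-1])
im=r.snapshot('scene'); cv2.imwrite('pics/a2.png',cv2.resize(im[100:300,300:540],None,fx=3,fy=3)[:,:,::-1])"
```

```text
t 2.1 p [0.4841 0.1107 0.1608] yaw -10.6 F [-1.36  0.11  0.35] open 87.8 ff 0.0
xyz [-0.0015 -0.0052  0.1028] rot [ 0.0008 -0.0011 -0.0052] rows 2.5
```

View pics/a2.png

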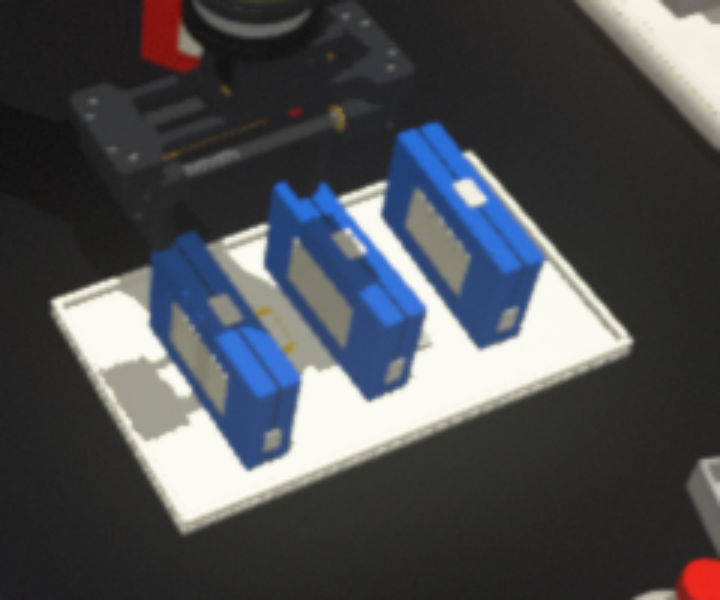

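The crop shows the gripper above the nearest box, with all three boxes standing. I'll descend with a 5 mm correction.

carry_out:
  plan:
    - {"rot": [0, 0, -0.005], "xyz": [-0.0015, -0.005, 0.01], "grip": 0}
    - {"rot": [0, 0, -0.005], "xyz": [-0.0015, -0.005, 0.03], "grip": 0}
    - {"rot": [0, 0, -0.005], "xyz": [-0.0015, -0.005, 0.055], "grip": 0}
    - {"rot": [0, 0, -0.005], "xyz": [-0.0015, -0.005, 0.08], "grip": 0}
    - {"rot": [0, 0, -0.005], "xyz": [-0.0015, -0.005, 0.098], "grip": 0}
    - {"rot": [0, 0, -0.005], "xyz": [-0.0015, -0.005, 0.102], "grip": 0}
    - {"rot": [0, 0, -0.005], "xyz": [-0.0015, -0.005, 0.102], "grip": 0}
    - {"rot": [0, 0, -0.005], "xyz": [-0.0015, -0.005, 0.102], "grip": 0}

```text
clock: 2.87
tool_pos: [0.4834, 0.1183, 0.0584]
eef_rot: [0.996, -0.088, 0.0, -0.0]
contact_force: [0.1, 0.1, -0.7]
opening: 1.002
finger_force: 0.0
```

carry_out:
  plan:
    - {"rot": [0, 0, 0], "xyz": [0, 0, 0], "grip": 255}
    - {"rot": [0, 0, 0], "xyz": [0, 0, 0], "grip": 255}
    - {"rot": [0, 0, 0], "xyz": [0, 0, 0], "grip": 255}
    - {"rot": [0, 0, 0], "xyz": [0, 0, 0], "grip": 255}
    - {"rot": [0, 0, 0], "xyz": [0, 0, 0], "grip": 255}
    - {"rot": [0, 0, 0], "xyz": [0, 0, 0], "grip": 255}
    - {"rot": [0, 0, 0], "xyz": [0, 0, 0], "grip": 255}
    - {"rot": [0, 0, 0], "xyz": [0, 0, 0], "grip": 255}
  squeeze: 25

```text
clock: 3.53
tool_pos: [0.4831, 0.1183, 0.0581]
eef_rot: [0.996, -0.088, 0.0, 0.0]
contact_force: [-0.5, 0.1, 0.0]
opening: 0.421
finger_force: 0.0
```

```bash
python3 -c "
from h import *
seq((.4837,.116,.058,-10.3))
im=r.snapshot('scene'); cv2.imwrite('pics/a3.png',cv2.resize(im[100:300,300:540],None,fx=3,fy=3)[:,:,::-1])"
```

```text
t 3.53 p [0.4831 0.1183 0.0581] yaw -10.09 F [-0.53  0.14  0.03] open 37.0 ff 0.0
xyz [0.001  0.0022 0.0001] rot [ 0.0001 -0.0001  0.0036] rows 0.1
```

View pics/a3.png

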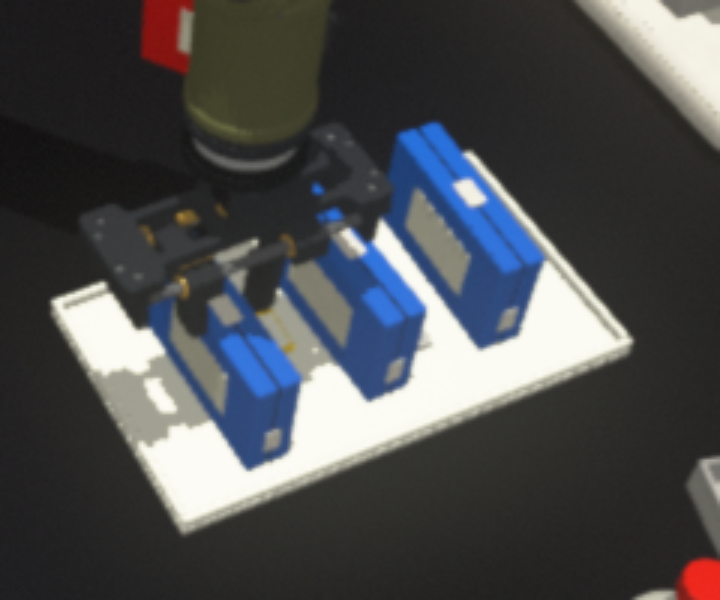

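The fingers straddle the box and are still closing at 37 mm. I'll finish closing, then lift 15 mm and weigh it.

carry_out:
  plan:
    - {"rot": [0, 0, 0], "xyz": [0, 0.001, 0], "grip": 255}
    - {"rot": [0, 0, 0], "xyz": [0, 0.001, 0], "grip": 255}
    - {"rot": [0, 0, 0], "xyz": [0, 0.001, 0], "grip": 255}
    - {"rot": [0, 0, 0], "xyz": [0, 0.001, 0], "grip": 255}
    - {"rot": [0, 0, 0], "xyz": [0, 0.001, 0], "grip": 255}

```text
clock: 4.0
tool_pos: [0.483, 0.1174, 0.0581]
eef_rot: [0.996, -0.088, 0.0, -0.0]
contact_force: [-0.0, 0.2, 0.3]
opening: 0.393
finger_force: 25.0
```

carry_out:
  plan:
    - {"rot": [0, 0, 0], "xyz": [0, 0, -0.004], "grip": 255}
    - {"rot": [0, 0, 0], "xyz": [0, 0, -0.01], "grip": 255}
    - {"rot": [0, 0, 0], "xyz": [0, 0, -0.015], "grip": 255}
    - {"rot": [0, 0, 0], "xyz": [0, 0, -0.015], "grip": 255}
    - {"rot": [0, 0, 0], "xyz": [0, 0, -0.015], "grip": 255}
    - {"rot": [0, 0, 0], "xyz": [0, 0, -0.015], "grip": 255}
    - {"rot": [0, 0, 0], "xyz": [0, 0, -0.015], "grip": 255}
    - {"rot": [0, 0, 0], "xyz": [0, 0, -0.015], "grip": 255}

```text
clock: 4.67
tool_pos: [0.4828, 0.1173, 0.0729]
eef_rot: [0.996, -0.088, -0.0, 0.0]
contact_force: [0.5, 0.0, -0.6]
opening: 0.391
finger_force: 25.0
```

carry_out:
  plan:
    - {"rot": [0, 0, 0], "xyz": [0, 0, 0], "grip": 255}
    - {"rot": [0, 0, 0], "xyz": [0, 0, 0], "grip": 255}

```text
clock: 4.83
tool_pos: [0.4829, 0.1173, 0.073]
eef_rot: [0.996, -0.088, -0.0, 0.0]
contact_force: [-0.0, 0.2, -1.5]
opening: 0.393
finger_force: 25.0
```

carry_out:
  plan:
    - {"rot": [0, 0, 0], "xyz": [0, 0, 0], "grip": 255}
    - {"rot": [0, 0, 0], "xyz": [0, 0, 0], "grip": 255}

```text
clock: 5.0
tool_pos: [0.4829, 0.1173, 0.0731]
eef_rot: [0.996, -0.088, -0.0, 0.0]
contact_force: [0.0, -0.6, -2.4]
opening: 0.393
finger_force: 25.0
```

```bash
cat > weigh.py <<'E'
from h import *
F=[];T=[]
for _ in range(14):
    r.snapshot("top"); s=r.get_state(); F.append(s["contact_force"]); T.append(s["joint_torque"])
F=np.array(F); print("F",F.mean(0).round(2),"sd",F.std(0).round(2),"Fz",F[:,2].round(1),"tau",np.mean(T,0).round(2)); seq()
E
python3 weigh.py
```

```text
F [ 0.07 -0.05 -1.26] sd [0.55 0.54 0.53] Fz [-2.  -1.1 -0.8 -2.  -1.8 -1.7 -0.5 -1.7 -0.7 -1.5 -0.5 -1.4 -0.8 -1. ] tau [ 0.000e+00 -4.731e+01  1.730e+00 -6.330e+00  1.000e-02 -8.000e-02
  0.000e+00]
t 5.7 p [0.4829 0.1173 0.0731] yaw -10.1 F [ 0.04 -0.52 -1.02] open 34.6 ff 25.0
```

The mean is -1.26 N, so this box is empty. I'll set it back down, release it and go to the middle box.

carry_out:
  plan:
    - {"rot": [0, 0, 0], "xyz": [0, 0, 0.006], "grip": 255}
    - {"rot": [0, 0, 0], "xyz": [0, 0, 0.011], "grip": 255}
    - {"rot": [0, 0, 0], "xyz": [0, 0, 0.0145], "grip": 255}
    - {"rot": [0, 0, 0], "xyz": [0, 0, 0.0148], "grip": 255}
    - {"rot": [0, 0, 0], "xyz": [0, 0, 0.0148], "grip": 255}
    - {"rot": [0, 0, 0], "xyz": [0, 0, 0.0148], "grip": 140}
    - {"rot": [0, 0, 0], "xyz": [0, 0, 0.0148], "grip": 100}
    - {"rot": [0, 0, 0], "xyz": [0, 0, 0.0148], "grip": 0}

```text
clock: 6.37
tool_pos: [0.483, 0.1175, 0.0582]
eef_rot: [0.996, -0.088, 0.0, -0.0]
contact_force: [0.9, -0.6, -0.0]
opening: 0.577
finger_force: 0.0
```

carry_out:
  plan:
    - {"rot": [0, 0, 0], "xyz": [0, 0, 0], "grip": 0}
    - {"rot": [0, 0, 0], "xyz": [0, 0, 0], "grip": 0}
    - {"rot": [0, 0, 0], "xyz": [0, 0, 0], "grip": 0}
    - {"rot": [0, 0, 0], "xyz": [0, 0, -0.02], "grip": 0}
    - {"rot": [0, 0, 0], "xyz": [0, 0, -0.06], "grip": 0}
    - {"rot": [0, 0, 0], "xyz": [0, 0, -0.1], "grip": 0}
    - {"rot": [0, 0, 0], "xyz": [0, 0, -0.1], "grip": 0}
    - {"rot": [0, 0, 0], "xyz": [0, 0, -0.1], "grip": 0}

```text
clock: 7.03
tool_pos: [0.4845, 0.1178, 0.1603]
eef_rot: [0.996, -0.088, 0.002, -0.001]
contact_force: [-0.0, -0.8, -0.3]
opening: 1.003
finger_force: 0.0
```

```bash
python3 -c "
from h import *
seq((.489,.2208,.158,-9.9))
print(*tops('scene',r.snapshot('scene'),(100,120,150),(125,255,255),.093))"
```

```text
t 7.03 p [0.4845 0.1178 0.1603] yaw -10.1 F [-0.01 -0.78 -0.35] open 88.3 ff 0.0
xyz [-0.0136 -0.1022  0.0025] rot [-0.0023 -0.0045 -0.0035] rows 2.5
(array([525.5, 108.9]), array([60.8, 34.2]), -10.52) (array([490. , 221.9]), array([144.8,  34. ]), -9.55) (array([504.7, 322.2]), array([145. ,  34.8]), -13.44)
```

carry_out:
  plan:
    - {"rot": [0, 0, -0.003], "xyz": [-0.004, -0.035, 0], "grip": 0}
    - {"rot": [0, 0, -0.003], "xyz": [-0.008, -0.07, 0], "grip": 0}
    - {"rot": [0, 0, -0.003], "xyz": [-0.012, -0.103, 0], "grip": 0}
    - {"rot": [0, 0, -0.003], "xyz": [-0.012, -0.103, 0], "grip": 0}
    - {"rot": [0, 0, -0.003], "xyz": [-0.012, -0.103, 0], "grip": 0}
    - {"rot": [0, 0, -0.003], "xyz": [-0.012, -0.103, 0], "grip": 0}
    - {"rot": [0, 0, -0.003], "xyz": [-0.012, -0.103, 0], "grip": 0}

```text
clock: 7.67
tool_pos: [0.4886, 0.2187, 0.1574]
eef_rot: [0.996, -0.088, -0.001, 0.001]
contact_force: [0.7, -0.5, -0.1]
opening: 0.998
finger_force: 0.0
```

carry_out:
  plan:
    - {"rot": [0, 0, 0], "xyz": [0, 0, 0.01], "grip": 0}
    - {"rot": [0, 0, 0], "xyz": [0, 0, 0.035], "grip": 0}
    - {"rot": [0, 0, 0], "xyz": [0, 0, 0.065], "grip": 0}
    - {"rot": [0, 0, 0], "xyz": [0, 0, 0.09], "grip": 0}
    - {"rot": [0, 0, 0], "xyz": [0, 0, 0.1], "grip": 0}
    - {"rot": [0, 0, 0], "xyz": [0, 0, 0.1], "grip": 0}
    - {"rot": [0, 0, 0], "xyz": [0, 0, 0.1], "grip": 80}
    - {"rot": [0, 0, 0], "xyz": [0, 0, 0.1], "grip": 100}

```text
clock: 8.33
tool_pos: [0.4901, 0.2208, 0.0593]
eef_rot: [0.996, -0.087, 0.001, -0.0]
contact_force: [-0.3, 0.7, 0.0]
opening: 0.874
finger_force: 0.0
```

```bash
python3 -c "
from h import *
seq((.489,.2208,.058,-9.9))"
```

```text
t 8.33 p [0.4901 0.2208 0.0593] yaw -9.96 F [-0.29  0.65  0.01] open 76.9 ff 0.0
xyz [-0.0011  0.0002  0.0013] rot [-0.0009 -0.0017 -0.0011] rows 0.0
```

carry_out:
  plan:
    - {"rot": [0, 0, 0], "xyz": [0, 0, 0], "grip": 255}
    - {"rot": [0, 0, 0], "xyz": [0, 0, 0], "grip": 255}
    - {"rot": [0, 0, 0], "xyz": [0, 0, 0], "grip": 255}
    - {"rot": [0, 0, 0], "xyz": [0, 0, 0], "grip": 255}
    - {"rot": [0, 0, 0], "xyz": [0, 0, 0], "grip": 255}
    - {"rot": [0, 0, 0], "xyz": [0, 0, 0], "grip": 255}
    - {"rot": [0, 0, 0], "xyz": [0, 0, 0], "grip": 255}
    - {"rot": [0, 0, 0], "xyz": [0, 0, 0], "grip": 255}

```text
clock: 9.0
tool_pos: [0.4893, 0.221, 0.0584]
eef_rot: [0.996, -0.086, 0.0, -0.0]
contact_force: [0.4, 0.3, 2.2]
opening: 0.394
finger_force: 25.0
```

carry_out:
  plan:
    - {"rot": [0, 0, 0], "xyz": [0, 0, 0], "grip": 255}
    - {"rot": [0, 0, 0], "xyz": [0, 0, 0], "grip": 255}
    - {"rot": [0, 0, 0], "xyz": [0, 0, 0], "grip": 255}
    - {"rot": [0, 0, 0], "xyz": [0, 0, 0], "grip": 255}

```text
clock: 9.33
tool_pos: [0.4893, 0.221, 0.0584]
eef_rot: [0.996, -0.086, 0.0, -0.0]
contact_force: [0.6, -0.0, 3.1]
opening: 0.392
finger_force: 25.0
```

carry_out:
  plan:
    - {"rot": [0, 0, 0], "xyz": [0, 0, -0.004], "grip": 255}
    - {"rot": [0, 0, 0], "xyz": [0, 0, -0.01], "grip": 255}
    - {"rot": [0, 0, 0], "xyz": [0, 0, -0.015], "grip": 255}
    - {"rot": [0, 0, 0], "xyz": [0, 0, -0.015], "grip": 255}
    - {"rot": [0, 0, 0], "xyz": [0, 0, -0.015], "grip": 255}
    - {"rot": [0, 0, 0], "xyz": [0, 0, -0.015], "grip": 255}

```text
clock: 9.83
tool_pos: [0.4891, 0.2208, 0.0733]
eef_rot: [0.996, -0.086, 0.0, 0.0]
contact_force: [-0.0, 0.9, -1.4]
opening: 0.391
finger_force: 25.0
```

```bash
python3 weigh.py
```

```text
F [-0.27  0.15 -1.28] sd [0.42 0.42 0.53] Fz [-1.2 -0.  -0.8 -1.8 -1.4 -1.8 -1.  -1.3 -0.7 -1.  -1.5 -1.6 -2.2 -1.6] tau [ 0.000e+00 -5.017e+01  2.130e+00 -8.000e+00  2.000e-02 -7.000e-02
  0.000e+00]
t 10.53 p [0.4892 0.2208 0.0733] yaw -9.92 F [-0.28  0.19 -1.64] open 34.5 ff 25.0
```

This one is also -1.28 N, so it is empty and the third box must be the full one. I'll set this one down and move on.

carry_out:
  plan:
    - {"rot": [0, 0, 0], "xyz": [0, 0, 0.006], "grip": 255}
    - {"rot": [0, 0, 0], "xyz": [0, 0, 0.011], "grip": 255}
    - {"rot": [0, 0, 0], "xyz": [0, 0, 0.014], "grip": 255}
    - {"rot": [0, 0, 0], "xyz": [0, 0, 0.0147], "grip": 255}
    - {"rot": [0, 0, 0], "xyz": [0, 0, 0.0147], "grip": 255}
    - {"rot": [0, 0, 0], "xyz": [0, 0, 0.0147], "grip": 140}
    - {"rot": [0, 0, 0], "xyz": [0, 0, 0.0147], "grip": 100}
    - {"rot": [0, 0, 0], "xyz": [0, 0, 0.0147], "grip": 0}

```text
clock: 11.2
tool_pos: [0.4893, 0.2208, 0.0585]
eef_rot: [0.996, -0.087, 0.0, 0.0]
contact_force: [-0.2, 0.4, -0.6]
opening: 0.582
finger_force: 0.0
```

carry_out:
  plan:
    - {"rot": [0, 0, 0], "xyz": [0, 0, 0], "grip": 0}
    - {"rot": [0, 0, 0], "xyz": [0, 0, 0], "grip": 0}
    - {"rot": [0, 0, 0], "xyz": [0, 0, 0], "grip": 0}
    - {"rot": [0, 0, 0], "xyz": [0, 0, -0.02], "grip": 0}
    - {"rot": [0, 0, 0], "xyz": [0, 0, -0.06], "grip": 0}
    - {"rot": [0, 0, 0], "xyz": [0, 0, -0.1], "grip": 0}
    - {"rot": [0, 0, 0], "xyz": [0, 0, -0.1], "grip": 0}
    - {"rot": [0, 0, 0], "xyz": [0, 0, -0.1], "grip": 0}

```text
clock: 11.87
tool_pos: [0.4908, 0.2215, 0.1608]
eef_rot: [0.996, -0.087, 0.002, -0.001]
contact_force: [-1.0, -0.8, -1.0]
opening: 0.999
finger_force: 0.0
```

carry_out:
  plan:
    - {"rot": [0, 0, 0.06], "xyz": [-0.001, -0.035, 0], "grip": 0}
    - {"rot": [0, 0, 0.06], "xyz": [-0.002, -0.07, 0], "grip": 0}
    - {"rot": [0, 0, 0.06], "xyz": [-0.003, -0.102, 0], "grip": 0}
    - {"rot": [0, 0, 0.06], "xyz": [-0.003, -0.102, 0], "grip": 0}
    - {"rot": [0, 0, 0.06], "xyz": [-0.003, -0.102, 0], "grip": 0}
    - {"rot": [0, 0, 0.06], "xyz": [-0.003, -0.102, 0], "grip": 0}
    - {"rot": [0, 0, 0.06], "xyz": [-0.003, -0.102, 0], "grip": 0}

```text
clock: 12.45
tool_pos: [0.5035, 0.3196, 0.1577]
eef_rot: [0.993, -0.117, -0.001, 0.001]
contact_force: [0.1, 0.0, -0.1]
opening: 1.003
finger_force: 0.0
```

```bash
python3 -c "
from h import *
seq((.504,.3215,.058,-13.35))
print(*tops('scene',r.snapshot('scene'),(100,120,150),(125,255,255),.093))"
```

```text
t 12.45 p [0.5035 0.3196 0.1577] yaw -13.48 F [ 0.14  0.01 -0.06] open 88.2 ff 0.0
xyz [ 0.0002 -0.0023  0.0997] rot [ 0.0028  0.0009 -0.0022] rows 2.4
(array([484.3, 115.8]), array([146. ,  34.9]), -10.86) (array([546.1, 311.9]), array([61., 35.]), -13.33) (array([489.1, 221.3]), array([146.4,  35.6]), -10.13)
```

carry_out:
  plan:
    - {"rot": [0, 0, 0], "xyz": [0, 0, 0.01], "grip": 0}
    - {"rot": [0, 0, 0], "xyz": [0, 0, 0.035], "grip": 0}
    - {"rot": [0, 0, 0], "xyz": [0, 0, 0.065], "grip": 0}
    - {"rot": [0, 0, 0], "xyz": [0, 0, 0.09], "grip": 0}
    - {"rot": [0, 0, 0], "xyz": [0, 0, 0.1], "grip": 0}
    - {"rot": [0, 0, 0], "xyz": [0, 0, 0.1], "grip": 0}
    - {"rot": [0, 0, 0], "xyz": [0, 0, 0.1], "grip": 80}
    - {"rot": [0, 0, 0], "xyz": [0, 0, 0.1], "grip": 100}

```text
clock: 13.17
tool_pos: [0.5049, 0.3221, 0.0599]
eef_rot: [0.993, -0.117, 0.001, -0.001]
contact_force: [0.2, -0.3, 0.1]
opening: 0.877
finger_force: 0.0
```

carry_out:
  plan:
    - {"rot": [0, 0, 0], "xyz": [0, 0, 0], "grip": 255}
    - {"rot": [0, 0, 0], "xyz": [0, 0, 0], "grip": 255}
    - {"rot": [0, 0, 0], "xyz": [0, 0, 0], "grip": 255}
    - {"rot": [0, 0, 0], "xyz": [0, 0, 0], "grip": 255}
    - {"rot": [0, 0, 0], "xyz": [0, 0, 0], "grip": 255}
    - {"rot": [0, 0, 0], "xyz": [0, 0, 0], "grip": 255}
    - {"rot": [0, 0, 0], "xyz": [0, 0, 0], "grip": 255}
    - {"rot": [0, 0, 0], "xyz": [0, 0, 0], "grip": 255}
  squeeze: 30

```text
clock: 13.83
tool_pos: [0.5039, 0.322, 0.0587]
eef_rot: [0.993, -0.116, 0.0, -0.0]
contact_force: [0.2, 1.4, 2.2]
opening: 0.393
finger_force: 30.0
```

carry_out:
  plan:
    - {"rot": [0, 0, 0], "xyz": [0, 0, 0], "grip": 255}
    - {"rot": [0, 0, 0], "xyz": [0, 0, 0], "grip": 255}
    - {"rot": [0, 0, 0], "xyz": [0, 0, 0], "grip": 255}
    - {"rot": [0, 0, 0], "xyz": [0, 0, 0], "grip": 255}

```text
clock: 14.17
tool_pos: [0.5039, 0.322, 0.0587]
eef_rot: [0.993, -0.116, 0.0, -0.0]
contact_force: [0.1, 0.5, 2.4]
opening: 0.389
finger_force: 30.0
```

carry_out:
  plan:
    - {"rot": [0, 0, 0], "xyz": [0, 0, -0.004], "grip": 255}
    - {"rot": [0, 0, 0], "xyz": [0, 0, -0.01], "grip": 255}
    - {"rot": [0, 0, 0], "xyz": [0, 0, -0.015], "grip": 255}
    - {"rot": [0, 0, 0], "xyz": [0, 0, -0.015], "grip": 255}
    - {"rot": [0, 0, 0], "xyz": [0, 0, -0.015], "grip": 255}
    - {"rot": [0, 0, 0], "xyz": [0, 0, -0.015], "grip": 255}

```text
clock: 14.67
tool_pos: [0.5037, 0.3217, 0.0735]
eef_rot: [0.993, -0.116, -0.0, 0.0]
contact_force: [0.2, -0.7, -3.9]
opening: 0.392
finger_force: 30.0
```

```bash
python3 weigh.py
```

```text
F [-0.04  0.01 -3.92] sd [0.44 0.43 0.52] Fz [-4.1 -3.9 -4.9 -4.1 -3.8 -3.8 -3.6 -4.3 -4.1 -3.2 -3.2 -4.6 -3.  -4.3] tau [ 0.000e+00 -5.607e+01  3.010e+00 -1.081e+01  3.000e-02 -7.000e-02
 -0.000e+00]
t 15.37 p [0.5038 0.3218 0.0736] yaw -13.36 F [ 0.32 -0.66 -4.27] open 34.3 ff 30.0
```

Mean -3.92 N, so this is the full box. I'll carry it to above the lane.

```bash
python3 -c "
from h import *
seq((.5038,.3218,.18,-13.36),(.52,.08,.18,-10.5),(.5353,-.2219,.18,-7.6))"
```

```text
t 15.37 p [0.5038 0.3218 0.0736] yaw -13.36 F [ 0.32 -0.66 -4.27] open 34.3 ff 30.0
xyz [-0.      0.     -0.1064] rot [ 0.0001 -0.0001 -0.    ] rows 2.6
xyz [0.0716 0.2315 0.    ] rot [ 0.      0.     -0.0499] rows 5.8
xyz [0.0701 0.2941 0.    ] rot [-0.      0.     -0.0506] rows 7.2
```

carry_out:
  plan:
    - {"rot": [0, 0, 0], "xyz": [0, 0, -0.02], "grip": 255}
    - {"rot": [0, 0, 0], "xyz": [0, 0, -0.05], "grip": 255}
    - {"rot": [0, 0, 0], "xyz": [0, 0, -0.08], "grip": 255}
    - {"rot": [0, 0, 0], "xyz": [0, 0, -0.1], "grip": 255}
    - {"rot": [0, 0, 0], "xyz": [0, 0, -0.106], "grip": 255}
    - {"rot": [0, 0, 0], "xyz": [0, 0, -0.106], "grip": 255}

```text
clock: 15.87
tool_pos: [0.5047, 0.3224, 0.1812]
eef_rot: [0.993, -0.116, 0.001, -0.001]
contact_force: [0.4, -0.4, -4.0]
opening: 0.389
finger_force: 30.0
```

carry_out:
  plan:
    - {"rot": [0, 0, -0.005], "xyz": [0.004, 0.012, 0], "grip": 255}
    - {"rot": [0, 0, -0.01], "xyz": [0.012, 0.038, 0], "grip": 255}
    - {"rot": [0, 0, -0.018], "xyz": [0.023, 0.075, 0], "grip": 255}
    - {"rot": [0, 0, -0.026], "xyz": [0.035, 0.113, 0], "grip": 255}
    - {"rot": [0, 0, -0.034], "xyz": [0.046, 0.15, 0], "grip": 255}
    - {"rot": [0, 0, -0.042], "xyz": [0.058, 0.188, 0], "grip": 255}
    - {"rot": [0, 0, -0.05], "xyz": [0.068, 0.219, 0], "grip": 255}
    - {"rot": [0, 0, -0.05], "xyz": [0.0716, 0.2315, 0], "grip": 255}

```text
clock: 16.53
tool_pos: [0.5182, 0.0713, 0.1778]
eef_rot: [0.995, -0.095, -0.002, 0.003]
contact_force: [-0.5, -0.5, -3.6]
opening: 0.389
finger_force: 30.0
```

carry_out:
  plan:
    - {"rot": [0, 0, -0.005], "xyz": [0.005, 0.02, 0], "grip": 255}
    - {"rot": [0, 0, -0.012], "xyz": [0.0135, 0.057, 0], "grip": 255}
    - {"rot": [0, 0, -0.02], "xyz": [0.0225, 0.095, 0], "grip": 255}
    - {"rot": [0, 0, -0.028], "xyz": [0.032, 0.133, 0], "grip": 255}
    - {"rot": [0, 0, -0.035], "xyz": [0.041, 0.171, 0], "grip": 255}
    - {"rot": [0, 0, -0.042], "xyz": [0.05, 0.209, 0], "grip": 255}
    - {"rot": [0, 0, -0.05], "xyz": [0.058, 0.244, 0], "grip": 255}
    - {"rot": [0, 0, -0.05], "xyz": [0.065, 0.272, 0], "grip": 255}

```text
clock: 17.2
tool_pos: [0.5312, -0.2038, 0.1775]
eef_rot: [0.998, -0.068, -0.002, 0.001]
contact_force: [0.8, 0.3, -3.0]
opening: 0.387
finger_force: 30.0
```

carry_out:
  plan:
    - {"rot": [0, 0, 0], "xyz": [0.003, 0.012, 0], "grip": 255}
    - {"rot": [0, 0, 0], "xyz": [0.005, 0.022, 0], "grip": 255}
    - {"rot": [0, 0, 0], "xyz": [0.005, 0.022, 0], "grip": 255}
    - {"rot": [0, 0, 0], "xyz": [0.005, 0.022, 0], "grip": 255}
    - {"rot": [0, 0, 0], "xyz": [0.005, 0.022, 0], "grip": 255}
    - {"rot": [0, 0, 0], "xyz": [0.005, 0.022, 0], "grip": 255}

```text
clock: 17.7
tool_pos: [0.5365, -0.2193, 0.1794]
eef_rot: [0.998, -0.065, -0.0, -0.001]
contact_force: [0.6, 0.5, -3.5]
opening: 0.39
finger_force: 30.0
```

```bash
python3 - <<'E'
from h import *
seq((.5353,-.2219,.085,-7.6))
t=r.snapshot('top')[:,:,::-1]; s=r.snapshot('scene')[:,:,::-1]
cv2.imwrite("pics/b.png",np.hstack([cv2.resize(t[130:260,370:480],(400,472),interpolation=2),cv2.resize(s[225:425,130:300],(400,472),interpolation=2)]))
E
```

```text
t 17.7 p [ 0.5365 -0.2193  0.1794] yaw -7.44 F [ 0.6   0.53 -3.46] open 34.3 ff 30.0
xyz [-0.0008  0.0028  0.0944] rot [-0.0013  0.0007  0.0028] rows 2.3
```

View pics/b.png

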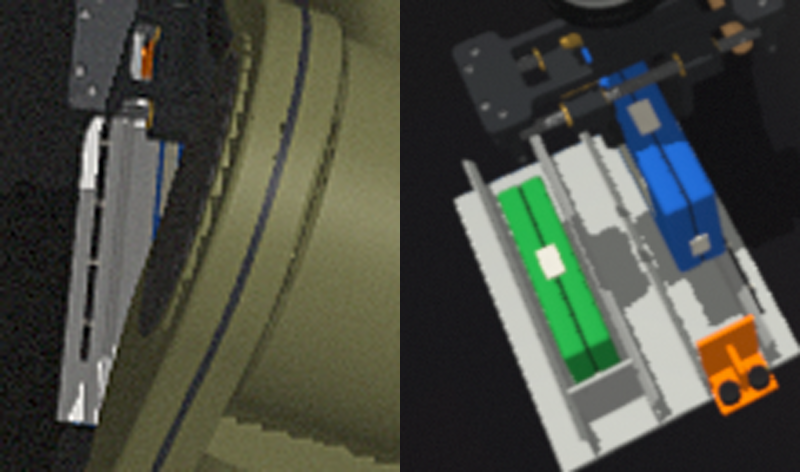

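The scene view shows the box held upright above the free lane, with the stop clear ahead of it. I'll descend to just above the lips and check again.

carry_out:
  plan:
    - {"rot": [0, 0, 0.003], "xyz": [-0.001, 0.0015, 0.015], "grip": 255}
    - {"rot": [0, 0, 0.003], "xyz": [-0.001, 0.0015, 0.035], "grip": 255}
    - {"rot": [0, 0, 0.003], "xyz": [-0.001, 0.0015, 0.055], "grip": 255}
    - {"rot": [0, 0, 0.003], "xyz": [-0.001, 0.0015, 0.062], "grip": 255}
    - {"rot": [0, 0, 0.003], "xyz": [-0.001, 0.0015, 0.062], "grip": 255}
    - {"rot": [0, 0, 0.003], "xyz": [-0.001, 0.0015, 0.062], "grip": 255}
    - {"rot": [0, 0, 0.003], "xyz": [-0.001, 0.0015, 0.062], "grip": 255}
    - {"rot": [0, 0, 0.003], "xyz": [-0.001, 0.0015, 0.062], "grip": 255}

```text
clock: 18.47
tool_pos: [0.5362, -0.2234, 0.1189]
eef_rot: [0.998, -0.068, 0.001, 0.0]
contact_force: [0.8, 0.1, -3.9]
opening: 0.391
finger_force: 30.0
```

```bash
python3 - <<'E'
from h import *
seq((.5353,-.2219,.085,-7.6),(.5353,-.2219,.060,-7.6))
s=r.snapshot('scene')[:,:,::-1]
cv2.imwrite("pics/c.png",cv2.resize(s[240:430,140:310],None,fx=3.1,fy=3.1,interpolation=2))
E
```

```text
t 18.47 p [ 0.5362 -0.2234  0.1189] yaw -7.8 F [ 0.83  0.14 -3.93] open 34.4 ff 30.0
xyz [-0.0011 -0.0013  0.0339] rot [ 0.0006 -0.0025 -0.0035] rows 0.8
xyz [ 0.    -0.     0.025] rot [0. 0. 0.] rows 0.6
```

View pics/c.png

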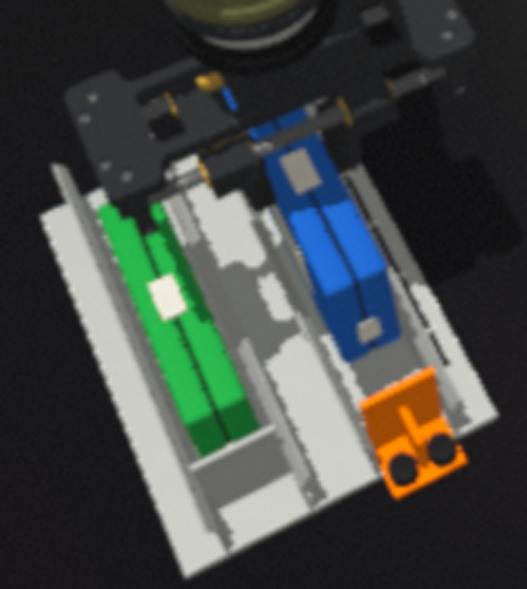

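The box is centred over the free lane (crop about (335,270)), and the stop is clear of it. I'll lower it in.

carry_out:
  plan:
    - {"rot": [0, 0, -0.003], "xyz": [-0.001, -0.001, 0.008], "grip": 255}
    - {"rot": [0, 0, -0.003], "xyz": [-0.001, -0.001, 0.018], "grip": 255}
    - {"rot": [0, 0, -0.003], "xyz": [-0.001, -0.001, 0.028], "grip": 255}
    - {"rot": [0, 0, -0.003], "xyz": [-0.001, -0.001, 0.038], "grip": 255}
    - {"rot": [0, 0, -0.003], "xyz": [-0.001, -0.001, 0.046], "grip": 255}
    - {"rot": [0, 0, -0.003], "xyz": [-0.001, -0.001, 0.052], "grip": 255}
    - {"rot": [0, 0, -0.003], "xyz": [-0.001, -0.001, 0.052], "grip": 255}
    - {"rot": [0, 0, -0.003], "xyz": [-0.001, -0.001, 0.052], "grip": 255}

```text
clock: 19.18
tool_pos: [0.5341, -0.2219, 0.0651]
eef_rot: [0.998, -0.067, -0.0, -0.0]
contact_force: [-0.3, -0.3, -2.6]
opening: 0.391
finger_force: 30.0
```

carry_out:
  plan:
    - {"rot": [0, 0, 0], "xyz": [0, 0, 0], "grip": 255}
    - {"rot": [0, 0, 0], "xyz": [0, 0, 0], "grip": 255}

```text
clock: 19.35
tool_pos: [0.5348, -0.2221, 0.0661]
eef_rot: [0.998, -0.067, 0.001, 0.0]
contact_force: [-0.5, 0.3, -3.7]
opening: 0.392
finger_force: 30.0
```

```bash
python3 weigh.py
```

```text
F [-0.08  0.07 -3.76] sd [0.54 0.53 0.59] Fz [-3.2 -3.8 -4.3 -4.7 -2.9 -3.8 -2.9 -4.8 -4.  -3.8 -3.3 -3.3 -3.6 -4.2] tau [ 0.000e+00 -5.494e+01  1.350e+00 -9.890e+00 -1.000e-02 -7.000e-02
  0.000e+00]
t 20.05 p [ 0.5343 -0.2219  0.0656] yaw -7.63 F [ 0.91  0.13 -4.22] open 34.2 ff 30.0
```

carry_out:
  plan:
    - {"rot": [0, 0, 0], "xyz": [0, 0, 0.002], "grip": 255}
    - {"rot": [0, 0, 0], "xyz": [0, 0, 0.004], "grip": 255}
    - {"rot": [0, 0, 0], "xyz": [0, 0, 0.005], "grip": 255}
    - {"rot": [0, 0, 0], "xyz": [0, 0, 0.0055], "grip": 255}
    - {"rot": [0, 0, 0], "xyz": [0, 0, 0.0055], "grip": 255}
    - {"rot": [0, 0, 0], "xyz": [0, 0, 0.0055], "grip": 255}

```text
clock: 20.55
tool_pos: [0.5343, -0.2219, 0.0601]
eef_rot: [0.998, -0.067, -0.0, 0.0]
contact_force: [0.1, 0.5, -3.6]
opening: 0.39
finger_force: 30.0
```

carry_out:
  plan:
    - {"rot": [0, 0, 0], "xyz": [0.003, 0, 0], "grip": 255}
    - {"rot": [0, 0, 0], "xyz": [0.007, 0, 0], "grip": 255}
    - {"rot": [0, 0, 0], "xyz": [0.011, 0, 0], "grip": 255}
    - {"rot": [0, 0, 0], "xyz": [0.015, 0, 0], "grip": 255}
    - {"rot": [0, 0, 0], "xyz": [0.018, 0, 0], "grip": 255}
    - {"rot": [0, 0, 0], "xyz": [0.019, 0, 0], "grip": 255}
    - {"rot": [0, 0, 0], "xyz": [0.019, 0, 0], "grip": 255}

```text
clock: 21.13
tool_pos: [0.5536, -0.2244, 0.0601]
eef_rot: [0.998, -0.066, 0.0, 0.0]
contact_force: [-0.6, 0.8, -4.1]
opening: 0.39
finger_force: 30.0
```

```bash
sed -i 's/range(14)/range(6)/' weigh.py; python3 weigh.py
```

```text
F [-0.25  0.2  -3.63] sd [0.78 0.57 0.65] Fz [-3.1 -3.1 -4.2 -4.4 -2.8 -4.2] tau [-6.000e-02 -5.649e+01  1.370e+00 -1.051e+01 -1.000e-02 -8.000e-02
 -0.000e+00]
t 21.43 p [ 0.5529 -0.2245  0.0601] yaw -7.63 F [ 0.14 -0.26 -4.15] open 34.6 ff 30.0
```

The box isn't touching anything yet. I'll creep towards the stop.

carry_out:
  plan:
    - {"rot": [0, 0, 0], "xyz": [0.001, 0, 0], "grip": 255}
    - {"rot": [0, 0, 0], "xyz": [0.002, 0, 0], "grip": 255}
    - {"rot": [0, 0, 0], "xyz": [0.003, 0, 0], "grip": 255}
    - {"rot": [0, 0, 0], "xyz": [0.003, 0, 0], "grip": 255}
    - {"rot": [0, 0, 0], "xyz": [0.003, 0, 0], "grip": 255}

```text
clock: 21.85
tool_pos: [0.5562, -0.2249, 0.0601]
eef_rot: [0.998, -0.067, 0.0, 0.0]
contact_force: [-0.8, -0.2, -3.4]
opening: 0.392
finger_force: 30.0
```

carry_out:
  plan:
    - {"rot": [0, 0, 0], "xyz": [0.0005, 0, 0], "grip": 255}
    - {"rot": [0, 0, 0], "xyz": [0.001, 0, 0], "grip": 255}
    - {"rot": [0, 0, 0], "xyz": [0.001, 0, 0], "grip": 255}
    - {"rot": [0, 0, 0], "xyz": [0.001, 0, 0], "grip": 255}

```text
clock: 22.18
tool_pos: [0.5571, -0.225, 0.0601]
eef_rot: [0.998, -0.067, 0.0, 0.0]
contact_force: [0.6, 0.3, -4.3]
opening: 0.391
finger_force: 30.0
```

```bash
python3 weigh.py
```

```text
F [-0.    0.03 -3.72] sd [0.48 0.48 0.36] Fz [-4.3 -4.1 -3.5 -3.5 -3.5 -3.4] tau [-1.000e-02 -5.681e+01  1.400e+00 -1.060e+01 -1.000e-02 -7.000e-02
  0.000e+00]
t 22.48 p [ 0.5571 -0.225   0.0601] yaw -7.63 F [ 0.76 -0.23 -3.4 ] open 34.3 ff 30.0
```

carry_out:
  plan:
    - {"rot": [0, 0, 0], "xyz": [0.0005, 0, 0], "grip": 255}
    - {"rot": [0, 0, 0], "xyz": [0.001, 0, 0], "grip": 255}
    - {"rot": [0, 0, 0], "xyz": [0.001, 0, 0], "grip": 255}
    - {"rot": [0, 0, 0], "xyz": [0.001, 0, 0], "grip": 255}

```text
clock: 22.82
tool_pos: [0.5582, -0.2252, 0.0601]
eef_rot: [0.998, -0.067, 0.0, 0.0]
contact_force: [0.2, -0.3, -3.6]
opening: 0.392
finger_force: 30.0
```

carry_out:
  plan:
    - {"rot": [0, 0, 0], "xyz": [0.0005, 0, 0], "grip": 255}
    - {"rot": [0, 0, 0], "xyz": [0.001, 0, 0], "grip": 255}
    - {"rot": [0, 0, 0], "xyz": [0.001, 0, 0], "grip": 255}
    - {"rot": [0, 0, 0], "xyz": [0.001, 0, 0], "grip": 255}

```text
clock: 23.15
tool_pos: [0.5591, -0.2253, 0.0601]
eef_rot: [0.998, -0.067, 0.0, 0.0]
contact_force: [0.1, -0.1, -4.2]
opening: 0.391
finger_force: 30.0
```

```bash
python3 weigh.py
```

```text
F [-0.16 -0.02 -3.82] sd [0.31 0.33 0.52] Fz [-3.5 -3.4 -4.5 -3.8 -4.5 -3.2] tau [-1.000e-02 -5.696e+01  1.400e+00 -1.068e+01 -1.000e-02 -7.000e-02
  0.000e+00]
t 23.45 p [ 0.5591 -0.2253  0.0601] yaw -7.63 F [-0.24  0.55 -3.25] open 34.1 ff 30.0
```

carry_out:
  plan:
    - {"rot": [0, 0, 0], "xyz": [0.0005, 0, 0], "grip": 255}
    - {"rot": [0, 0, 0], "xyz": [0.001, 0, 0], "grip": 255}
    - {"rot": [0, 0, 0], "xyz": [0.001, 0, 0], "grip": 255}
    - {"rot": [0, 0, 0], "xyz": [0.001, 0, 0], "grip": 255}

```text
clock: 23.78
tool_pos: [0.5602, -0.2254, 0.0601]
eef_rot: [0.998, -0.067, 0.0, 0.0]
contact_force: [0.1, -0.3, -4.2]
opening: 0.392
finger_force: 30.0
```

carry_out:
  plan:
    - {"rot": [0, 0, 0], "xyz": [0.0005, 0, 0], "grip": 255}
    - {"rot": [0, 0, 0], "xyz": [0.001, 0, 0], "grip": 255}
    - {"rot": [0, 0, 0], "xyz": [0.001, 0, 0], "grip": 255}
    - {"rot": [0, 0, 0], "xyz": [0.001, 0, 0], "grip": 255}

```text
clock: 24.12
tool_pos: [0.5605, -0.2254, 0.06]
eef_rot: [0.998, -0.067, -0.001, -0.0]
contact_force: [-1.5, 1.3, -3.2]
opening: 0.389
finger_force: 30.0
```

```bash
python3 weigh.py
```

```text
F [-1.92  0.25 -2.9 ] sd [0.62 0.53 0.39] Fz [-2.9 -3.3 -2.9 -2.3 -3.5 -2.6] tau [-2.200e-01 -5.703e+01  1.230e+00 -1.186e+01 -2.000e-02 -7.400e-01
  1.000e-02]
t 24.42 p [ 0.5606 -0.2254  0.06  ] yaw -7.64 F [-1.82  0.68 -2.6 ] open 34.3 ff 30.0
```

The box met the stop at x = 0.5606 (Fx about -1.9 N), as predicted. I'll settle it onto the floor and press lightly.

carry_out:
  plan:
    - {"rot": [0, 0, 0], "xyz": [0, 0, 0.0003], "grip": 255}
    - {"rot": [0, 0, 0], "xyz": [0, 0, 0.0006], "grip": 255}
    - {"rot": [0, 0, 0], "xyz": [0, 0, 0.0006], "grip": 255}
    - {"rot": [0, 0, 0], "xyz": [0, 0, 0.0006], "grip": 255}

```text
clock: 24.75
tool_pos: [0.5606, -0.2254, 0.0597]
eef_rot: [0.998, -0.067, -0.0, -0.0]
contact_force: [-5.2, 1.2, 1.5]
opening: 0.391
finger_force: 30.0
```

```bash
python3 weigh.py
```

```text
F [-4.59  1.29  2.88] sd [0.19 0.25 0.42] Fz [3.2 3.5 2.4 2.8 3.  2.4] tau [-3.900e-01 -5.439e+01  1.040e+00 -1.275e+01 -1.000e-02 -1.720e+00
  2.000e-02]
t 25.05 p [ 0.5606 -0.2255  0.0597] yaw -7.64 F [-4.67  1.08  2.37] open 34.6 ff 30.0
```

It is on the floor and against the stop with about 4.6 N. I'll release it and retreat upward.

carry_out:
  plan:
    - {"rot": [0, 0, 0], "xyz": [0, 0, 0], "grip": 150}
    - {"rot": [0, 0, 0], "xyz": [0, 0, 0], "grip": 130}
    - {"rot": [0, 0, 0], "xyz": [0, 0, 0], "grip": 80}
    - {"rot": [0, 0, 0], "xyz": [0, 0, 0], "grip": 80}
    - {"rot": [0, 0, 0], "xyz": [0, 0, 0], "grip": 80}
    - {"rot": [0, 0, 0], "xyz": [0, 0, 0], "grip": 80}

```text
clock: 25.55
tool_pos: [0.5616, -0.2256, 0.0596]
eef_rot: [0.998, -0.066, 0.0, 0.0]
contact_force: [0.1, -0.2, 1.1]
opening: 0.688
finger_force: 0.0
```

carry_out:
  plan:
    - {"rot": [0, 0, 0], "xyz": [0, 0, -0.01], "grip": 80}
    - {"rot": [0, 0, 0], "xyz": [0, 0, -0.03], "grip": 80}
    - {"rot": [0, 0, 0], "xyz": [0, 0, -0.06], "grip": 80}
    - {"rot": [0, 0, 0], "xyz": [0, 0, -0.095], "grip": 80}
    - {"rot": [0, 0, 0], "xyz": [0, 0, -0.13], "grip": 80}
    - {"rot": [0, 0, 0], "xyz": [0, 0, -0.15], "grip": 80}

```text
clock: 26.05
tool_pos: [0.5628, -0.2262, 0.2143]
eef_rot: [0.998, -0.067, 0.003, 0.001]
contact_force: [0.2, -1.3, 0.2]
opening: 0.688
finger_force: 0.0
```

carry_out:
  plan:
    - {"rot": [0, 0, 0], "xyz": [-0.04, -0.02, 0], "grip": 80}
    - {"rot": [0, 0, 0], "xyz": [-0.08, -0.04, 0], "grip": 80}
    - {"rot": [0, 0, 0], "xyz": [-0.11, -0.08, 0], "grip": 80}
    - {"rot": [0, 0, 0], "xyz": [-0.11, -0.12, 0], "grip": 80}
    - {"rot": [0, 0, 0], "xyz": [-0.11, -0.16, 0], "grip": 80}
    - {"rot": [0, 0, 0], "xyz": [-0.11, -0.18, 0], "grip": 80}
    - {"rot": [0, 0, 0], "xyz": [-0.11, -0.18, 0], "grip": 80}

```text
clock: 26.63
tool_pos: [0.477, -0.0248, 0.2104]
eef_rot: [0.998, -0.061, 0.001, -0.002]
contact_force: [0.2, 0.1, -0.3]
opening: 0.686
finger_force: 0.0
```

```bash
python3 - <<'E'
from h import *
seq()
for n in("scene","top"):
    im=r.snapshot(n); print(n)
    print(*tops(n,im,(100,120,150),(125,255,255),.093),sep="\n")
    print("green",tops(n,im,(50,120,150),(85,255,255),.094)[-1:])
    if n=="scene": cv2.imwrite("pics/f.png",im[:,:,::-1])
E
```

```text
t 26.63 p [ 0.477  -0.0248  0.2104] yaw -7.0 F [ 0.17  0.09 -0.31] open 60.4 ff 0.0
scene
(array([ 560.7, -224.4]), array([143. ,  34.2]), -7.52)
(array([484.1, 116.3]), array([144.8,  33.8]), -10.51)
(array([489.2, 221.3]), array([144.8,  34.6]), -10.32)
green [(array([ 527.5, -309.9]), array([142.1,  33.3]), -8.24)]
top
(array([482.8, 115.1]), array([142.5,  33.7]), -10.69)
(array([488.3, 219.5]), array([143.4,  33.8]), -9.46)
(array([ 559.9, -227.2]), array([143.4,  33.7]), -7.64)
green [(array([ 526.6, -312.1]), array([141.9,  32.8]), -8.31)]
```

View pics/f.png

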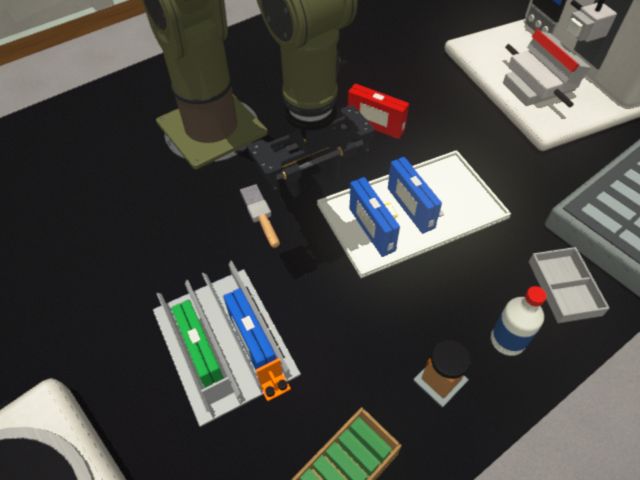

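The final view shows the full box upright in the free lane and against the stop at about (265,365). Both empty boxes are standing in the tray, and the green box hasn't moved.

```bash
python3 -c "
from plant import r
print(r.finish_job())"
```

```text
the job is handed in; nothing more can be done
None
```

The full box (about 0.4 kg) is filed upright in the free lane against the orange stop; both empty boxes stand in the tray, the green box has not moved, and the job is handed in at about 27 s (no verdict was returned).

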